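Set and lock the depth stop on a seal-engraving stand

TASK

Lower the red-knobbed depth stop of the engraving stand until its sprung foot rests lightly on the seal stone in the vice, then swing the orange-posted clamp lever round until it is firm, so that the stop is locked there. Be gentle: do not press hard on the stone or force the lever, and leave everything else on the table alone.

Things in the scene. Friction and masses are not known exactly. Their poses are not given: they have to be found in the camera images.
- stand: the engraving stand, fixed. Origin at table height straight below the axis of the upright depth rod; z up. Grey base plate 160 (x) by 225 (y, -100 to +125) by 15 mm; a steel column, 32 mm diameter, 170 mm high, at y +92 mm; a blue arm 46 mm wide, top 160 mm high, runs from it to the rod
- stop: the depth stop: an upright 16 mm steel rod (rib on +y, reaching 22 mm from the axis) with a round red knob (36 mm diameter, 20 mm tall). Slides down through the arm. Origin on the axis at the foot's underside (spring relaxed), 108 to 120 mm high at the start. Stays where left: going down takes 2 to 3 N, and 4 N per mm more once the foot is on the stone; pushed up by over 7.5 N it gives way
- knob_top (a point): centre of the flat top face (30 mm across) of the red knob, 150 mm above the stop's origin; push down here
- vice_top (a point): centre of the top of the wooden vice (67 by 59 mm) under the rod, 62 mm above the table. The grey-green seal stone (28 by 28 by 46 mm) stands upright in it, boxed in on four sides, on packing of unknown thickness: its top face is somewhere from 11 to 35 mm above this point and is not measured
- foot: the sprung brass foot, 16 mm diameter, at the rod's lower end, pushed in up to 6 mm against 4 N per mm; origin at the centre of its underside. It should rest on the stone with a few newtons (1 to 8 N); above 12 N it dents the stone's face
- lever (a joint): angle of the clamp lever about the rod axis, rad, anticlockwise from above. 0 (loose) points to the stand's -x; it swings towards -y. Starts at 0 to 0.35. Friction 0.25 N m (3.6 N at the post) keeps it where left. Near 1.2 its jaw meets the rod's rib; pushed some 0.2 rad on, to a firm 7 to 15 N at the post, it clamps the rod and stays tight; over 30 N strains it
- post_top (a point): centre of the top of the upright orange post (12 mm diameter, 40 mm tall, its top 209 mm above the table) at the end of the lever, 70 mm from the rod axis. Below the post the lever is a flat bar, its top 170 mm above the table
- jaw: the lever's inner jaw, hidden under the dark cap (52 mm diameter) round the rod; origin on the rod axis, 161 mm above the table. It grips the rod when the lever is firm
- spare_stone: bystander: a reddish seal stone, 24 by 24 by 50 mm, standing on the stand's base plate; origin under its centre
- ink_bottle: bystander: black ink bottle, 48 mm diameter, 130 mm tall; origin under its centre
- paper_cup: bystander: white cup, 72 mm diameter, 85 mm tall; origin under its centre
- paperweight: bystander: dark steel bar, 30 by 180 by 12 mm; origin under its centre
- phone: bystander: black phone lying flat, 72 by 148 by 9 mm; origin under its centre
- paste_jar: bystander: white seal-paste jar with a red cap, 56 mm diameter, 50 mm tall; origin under its centre

How it is judged:
By the outcome, as a careful person would: the job done as asked, in the order asked, and still so for the second after the job is handed in, with the robot touching nothing.
It also fails if it takes over 54 s, if anything falls off the work surface, if the arm or the gripper's body presses on something with over 40 N, if the wrist force passes 120 N, or if a joint passes its speed limit or range.

ROBOT

A 7-joint arm with a two-finger parallel gripper is mounted at the origin on the work surface. World frame = base frame: x ahead of the robot, y to its left, z up, the work surface at z = 0. Lengths are in m, angles in rad, forces in N, time in s.
With the tool pointing down it reaches from about 0.35 to 0.9 m from the base axis. Payload 19.9 kg.
Tool frame: the origin (TCP) lies on the centre line of the jaws, within the pads' length; the fingertips stand 25 mm ahead of it and the grasp point (between the pads) lies 6 mm ahead of it (arm.tip_extent is the distance from the TCP to the fingertips, in m); y points along the fingers, x is the direction in which the jaws open and shut, and the axes are right-handed (so a half turn about y gives the same grasp; the last joint's range is limited). The gripper opens to 94 mm and grips with 3 to 60 N. Pads are 16 mm wide; open, the fingers measure 119 mm over their backs; the gripper's body (75 mm by 177 mm) begins 78 mm behind the grasp point.
Start: joints at [-1.347, 0.417, -0.01, 1.614, 0.005, 1.111, -0.053], TCP at [0.164, 0.603, 0.23] pointing down, gripper open.
Joint ranges: [-2.81, 2.81], [-0.39, 2.02], [-1.27, 1.25], [0.06, 2.57], [-1.19, 4.33], [0.19, 2], [-2.82, 2.82]. Speed limits (rad/s): [1.89, 1.89, 2.39, 2.39, 3.01, 3.01, 3.01].

INTERFACE

Orientations are given as a unit quaternion [x, y, z, w].
In Python, from cell import telemetry, vision, arm, finder gives the robot as it stands.
- The arm moves only by the tool send_rows, never from a script. Its argument "targets" is a list of rows, each an object of numbers: "fingers": the finger opening in mm, from 0 to 94; "dx", "dy", "dz": the shift along the tool's x, y, z in mm; "spin": the turn about the tool's y in units of 6 degrees (1.0 is 6 degrees). In form: [{"fingers": .., "dx": .., "dy": .., "dz": .., "spin": ..}, ...]. A call has 1 to 12 rows; each row shifts and turns the commanded pose from where the row before left it, along the tool's axes as they then stand; what a row does not reach is not made up. A row lasts 1/10 s, in which the tool goes at most 50 mm and 8.59 degrees, less where a joint would pass 70% of its speed; a pose out of reach is approached as far as the arm can. A call is refused whole if a number of a shift passes 50 or a number of a turn 1, either way. A call with a gripper value outside its range is refused whole. The fingers move at their own pace and stop on an object; "force" is the grip in N (left out, the last holds). Time passes only in rows, so rows that do not move let the fingers close. It gives the time, the measured TCP pose, the force and the opening at its end, in the units of the state.
- telemetry.observe(): the state, without advancing time (a new reading comes with each control period).
- vision.grab_frame(name): name is "scene" or "side" or "wrist"; returns (picture, depth): 420x560x3 uint8, red, green, blue; 420x560 float32, m along the optical axis (not along the pixel's ray), 0 where there is no reading.
- vision.get_calibration(name): a dict with "K" (3x3 intrinsics, pixels), "pose" (4x4, takes a point from camera to world coordinates); the wrist camera has in their place "T_tool_cam" (4x4, takes a point from camera to tool coordinates, whose origin is the TCP and whose axes are the tool frame's). Camera axes: x right, y down, z forward; pixel columns grow to the right and rows downward; lengths in m; the calibration is good to about 2 mm. A picture is of the moment at which its call begins: read the wrist's pose just before it. get_calibration takes no time and is no camera call.
- arm.sign_off(): hands the job in, once; it reports no verdict.
Trained networks look in the newest picture that a camera, given by its name, has taken for a name from the list of things; names that differ only in an ending like _2 or _b are one class to them, and where a whole thing is asked for, a point or a joint stands for the part that bears it (a point fixed in the world has none). Each returns a list of dicts, best first, with "conf" (0 to 1); they miss things now and then, are a little off and sometimes report something else, mostly with a low value. They report only what shows in the picture. A call takes as long as a camera call.
- finder.spot_in(camera, name): "centre" ([column, row] in pixels, amid what is visible of it).
- finder.outline_of(camera, name): "pixels" (420x560 bool, what is visible of it) and "centre" ([column, row] in pixels, amid what is visible of it).
The state is a dict: "clock": time; "joint_positions": joint angles; "qd": joint speeds; "tau": joint torques, N m; "eef_pos": TCP position; "tool_rot": TCP orientation; "ft_force": force on the tool from outside, world axes, zero at the start; "ft_torque": the same for the moment, N m; "gripper_width": finger opening in m.
Only numpy, scipy, OpenCV 4.12 (cv2) and the standard library are available. Lean on these libraries where they do the work, as an engineer would, in place of code of your own. Each camera call takes 0.05 s, during which the arm holds its last target. There are 200 camera calls.

## Working session

There is one attempt and no reset: what is moved stays moved. The work goes in short steps, Python scripts to look and compute and a tool call to move; the robot and the scene stay as the last step left them, time stands still between calls to the robot, and variables do not carry over. Pictures are saved under pics/ and viewed, on a budget of 10 in all, crops included, one or two more only if the job needs it, and the job is handed in when it is done.

Besides the shell and the picture viewer there is one more tool, called after "Request:" in YAML: its name, and indented under it one key for each argument. send_rows: Moves the arm, as the interface text tells. Its arguments: {"type":"object","properties":{"targets":{"type":"array"},"force":{"type":"number"}},"required":["targets"]}

```bash
mkdir -p pics; ls; cat > h.py <<'E'
import numpy as np, cv2
from cell import telemetry, vision, arm, finder
from scipy.spatial.transform import Rotation as R
def campose(n):
    c=vision.get_calibration(n)
    if n!='wrist': return np.array(c['K']),np.array(c['pose'])
    s=telemetry.observe(); T=np.eye(4);T[:3,:3]=R.from_quat(s['tool_rot']).as_matrix();T[:3,3]=s['eef_pos']
    return np.array(c['K']),T@np.array(c['T_tool_cam'])
def cloud(K,P,d):
    v,u=np.mgrid[:420,:560]; p=np.stack([(u-K[0,2])/K[0,0]*d,(v-K[1,2])/K[1,1]*d,d],-1)
    return p@P[:3,:3].T+P[:3,3]
def grab(n,fn=None):
    K,P=campose(n); im,d=vision.grab_frame(n)
    if fn: cv2.imwrite(fn,im[:,:,::-1])
    return K,P,im,d,cloud(K,P,d)
E
python3 - <<'E'
from h import *
s=telemetry.observe(); print(s)
for n in ('scene','side'):
    K,P,im,d,X=grab(n,f'pics/{n}0.png'); print(n,P[:3,3].round(3))
    for o in ('stand','stop','knob_top','vice_top','lever','post_top','ink_bottle','paper_cup','paste_jar','spare_stone'):
        try:
            for r in finder.outline_of(n,o)[:1]:
                m=r['pixels']&(d>0); p=X[m]
                print(o,round(r['conf'],2),np.round(r['centre']),m.sum(),np.median(p,0).round(3),np.percentile(p,2,0).round(3),np.percentile(p,98,0).round(3))
        except Exception as e: print(o,e)
a=cv2.imread('pics/scene0.png');b=cv2.imread('pics/side0.png')
cv2.imwrite('pics/both.png',cv2.resize(np.vstack([a,b]),(400,600)))
E
```

```text
pics
{'clock': 0.0, 'joint_positions': array([-1.34752561,  0.41796114, -0.01033943,  1.61419121,  0.00470663,
        1.11070496, -0.05302537]), 'qd': array([ 4.69875433e-05,  1.88003862e-04, -4.15847778e-04, -3.03335090e-04,
        1.91053477e-03,  6.84789519e-05, -8.57491596e-04]), 'tau': array([-5.68955511e-04, -8.51247025e+01,  6.38621114e-01, -4.26007140e+01,
       -4.88736515e-02,  1.84178667e-02,  9.59474232e-05]), 'eef_pos': array([0.16345262, 0.60287537, 0.22982596]), 'tool_rot': array([ 0.56190957,  0.42930112, -0.42996034, -0.56133082]), 'ft_force': array([-0.52076696,  0.66779733,  0.72397535]), 'ft_torque': array([-0.03133072,  0.01612128, -0.01477321]), 'gripper_width': 0.09414425867748878}
scene [ 1.32  -0.14   1.064]
stand 0.71 [299. 240.] 3991 [0.55  0.016 0.019] [ 0.465 -0.094  0.009] [0.616 0.115 0.26 ]
stop 0.69 [296. 239.] 4188 [0.552 0.015 0.018] [ 0.465 -0.096  0.004] [0.617 0.118 0.26 ]
knob_top 0.52 [290. 200.] 317 [0.542 0.002 0.226] [ 0.343 -0.016 -0.001] [0.555 0.043 0.266]
vice_top 0.74 [296. 238.] 4208 [0.551 0.015 0.018] [ 0.465 -0.096  0.003] [0.617
[... 774 characters left out ...]
 0.004] [0.721 0.353 0.13 ]
vice_top 0.62 [268. 255.] 3457 [ 0.529 -0.019  0.017] [ 0.46  -0.105  0.002] [0.612 0.111 0.259]
lever 0.54 [266. 217.] 208 [ 0.519 -0.013  0.17 ] [ 0.463 -0.03   0.162] [0.556 0.002 0.205]
post_top 0.63 [296. 196.] 372 [0.685 0.31  0.061] [0.665 0.299 0.007] [0.71  0.432 0.129]
ink_bottle 0.62 [299. 195.] 392 [0.685 0.311 0.056] [0.665 0.299 0.001] [0.724 0.418 0.128]
paper_cup 0.7 [341. 346.] 1338 [ 0.624 -0.387  0.057] [ 0.592 -0.412  0.005] [ 0.657 -0.344  0.086]
paste_jar 0.68 [296. 266.] 172 [ 0.594 -0.087  0.048] [ 0.582 -0.094  0.018] [ 0.607 -0.069  0.067]
spare_stone 0.5 [296. 266.] 166 [ 0.593 -0.087  0.048] [ 0.582 -0.094  0.019] [ 0.607 -0.07   0.067]
```

View pics/both.png

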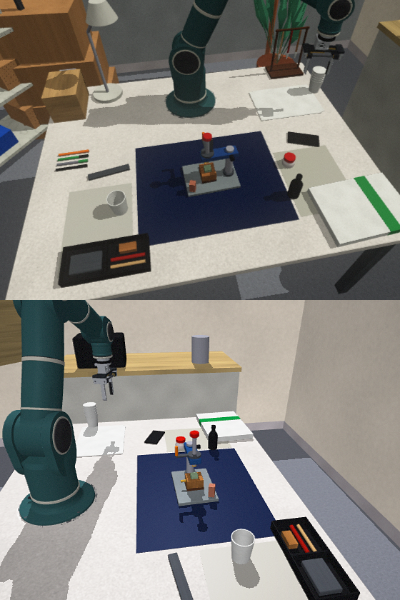

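```bash
python3 - <<'E'
from h import *
for n in ('scene','side'):
    K,P,im,d,X=grab(n)
    hsv=cv2.cvtColor(im,cv2.COLOR_RGB2HSV)
    box=(np.abs(X[...,0]-.54)<.12)&(np.abs(X[...,1]-.0)<.16)&(X[...,2]>.15)&(d>0)
    h,s=hsv[...,0],hsv[...,1]
    for nm,m in (('red',((h<5)|(h>172))&(s>140)),('orange',(h>=7)&(h<25)&(s>140)),('blue',(h>95)&(h<130)&(s>90))):
        p=X[box&m]; 
        if len(p):
            t=p[p[:,2]>np.percentile(p[:,2],95)-.006]
            print(n,nm,len(p),p.min(0).round(3),p.max(0).round(3),'top',t.mean(0).round(4),((t.min(0)+t.max(0))/2).round(4),len(t))
    b=(X[...,2]>.010)&(X[...,2]<.02)&(np.abs(X[...,0]-.54)<.13)&(np.abs(X[...,1])<.2)
    p=X[b]; r=cv2.minAreaRect((p[:,:2]*1000).astype(np.float32)); print('base',r)
    c=(X[...,2]>.167)&(X[...,2]<.178)&(np.abs(X[...,0]-.54)<.12)&(X[...,1]>.05)&(X[...,1]<.16); p=X[c]; 
    if len(p): print('coltop',p.mean(0),((p.min(0)+p.max(0))/2),len(p))
E
```

```text
scene red 129 [ 0.522 -0.019  0.247] [0.558 0.013 0.266] top [ 0.5402 -0.0032  0.2623] [ 0.5394 -0.0037  0.2622] 94
scene orange 13 [ 0.462 -0.011  0.174] [ 0.474 -0.003  0.21 ] top [ 0.4675 -0.0064  0.2078] [ 0.4676 -0.0064  0.2079] 7
scene blue 433 [ 0.512 -0.03   0.15 ] [0.565 0.119 0.201] top [0.542  0.0558 0.1597] [0.5389 0.045  0.1786] 333
base ((538.49072265625, 10.831825256347656), (163.0941619873047, 225.34584045410156), 1.5374376773834229)
coltop [0.53540912 0.09064303 0.16942849] [0.53517261 0.09001863 0.17020203] 69
side red 112 [ 0.52  -0.027  0.243] [0.553 0.009 0.266] top [ 0.5359 -0.0102  0.2626] [ 0.5358 -0.0075  0.2621] 72
side orange 57 [ 0.462 -0.016  0.168] [ 0.471 -0.005  0.211] top [ 0.4673 -0.0098  0.2079] [ 0.4671 -0.0101  0.2072] 13
side blue 189 [ 0.481 -0.037  0.15 ] [0.56  0.114 0.169] top [0.5265 0.0274 0.1599] [0.5207 0.0392 0.1629] 148
base ((536.235107421875, 8.2293701171875), (160.04930114746094, 231.79258728027344), 1.9790065288543701)
coltop [0.53108727 0.0858911  0.17000228] [0.53088037 0.08718166 0.16975905] 41
```

The pictures show the stand in the middle of the blue mat, with the knob near (205,136) in the top view and nothing tall between it and the arm. Next I work out the tool-frame shifts to a point above the knob.

```bash
cat >> h.py <<'E'
def go(target,spin_deg=0):
    s=telemetry.observe(); A=R.from_quat(s['tool_rot']).as_matrix()
    print('t',round(s['clock'],2),'pos',s['eef_pos'].round(4),'F',s['ft_force'].round(2),'axes x',A[:,0].round(3),'y',A[:,1].round(3),'z',A[:,2].round(3),'q',s['joint_positions'].round(2))
    d=np.array(target)-s['eef_pos']; print('tool mm',(A.T@d*1000).round(1))
E
python3 - <<'E'
from h import *
go([.538,-.005,.40]); print(vision.get_calibration('wrist')); print(arm.tip_extent)
E
```

```text
t 1.2 pos [0.1636 0.6032 0.2304] F [ 0.01  0.09 -0.11] axes x [ 0.262  0.965 -0.   ] y [ 0. -0. -1.] z [-0.965  0.262 -0.   ] q [-1.35  0.42 -0.01  1.61  0.    1.11 -0.05]
tool mm [-489.  -169.5 -520.6]
{'K': array([[346.27682912,   0.        , 280.26364528],
       [  0.        , 346.27682912, 206.2529768 ],
       [  0.        ,   0.        ,   1.        ]]), 'T_tool_cam': array([[ 9.99999775e-01,  3.42158805e-04, -5.77349861e-04,
         8.00310069e-04],
       [ 6.44189331e-04, -2.48105266e-01,  9.68732864e-01,
        -1.53396339e-01],
       [ 1.88216938e-04, -9.68733018e-01, -2.48105430e-01,
         7.08669259e-02],
       [ 0.00000000e+00,  0.00000000e+00,  0.00000000e+00,
         1.00000000e+00]])}
0.025
```

Request:
send_rows:
  targets:
    - {"fingers":0,"dx":0,"dy":-40,"dz":0,"spin":0}
    - {"fingers":0,"dx":0,"dy":-40,"dz":0,"spin":0}
    - {"fingers":0,"dx":-20,"dy":-30,"dz":-20,"spin":0}
    - {"fingers":0,"dx":-30,"dy":-20,"dz":-30,"spin":0}
    - {"fingers":0,"dx":-30,"dy":-10,"dz":-30,"spin":0}
    - {"fingers":0,"dx":-30,"dy":0,"dz":-30,"spin":0}
    - {"fingers":0,"dx":-30,"dy":0,"dz":-30,"spin":0}
    - {"fingers":0,"dx":-30,"dy":0,"dz":-30,"spin":0}
    - {"fingers":0,"dx":-30,"dy":0,"dz":-30,"spin":0}
    - {"fingers":0,"dx":-30,"dy":0,"dz":-30,"spin":0}
    - {"fingers":0,"dx":-30,"dy":0,"dz":-30,"spin":0}
    - {"fingers":0,"dx":-30,"dy":0,"dz":-30,"spin":0}

```text
clock: 2.4
eef_pos: [0.3681, 0.2458, 0.3707]
tool_rot: [-0.562, -0.43, 0.429, 0.562]
ft_force: [0.5, 0.6, -0.7]
gripper_width: 0.002
```

```bash
python3 - <<'E'
from h import *
go([.538,-.005,.40])
E
```

```text
t 2.4 pos [0.3681 0.2458 0.3707] F [ 0.46  0.64 -0.67] axes x [0.262 0.965 0.001] y [ 0.     0.001 -1.   ] z [-0.965  0.262 -0.   ] q [-0.94 -0.04  0.28  1.85  0.01  1.33  0.64]
tool mm [-197.5  -29.4 -229.6]
```

Request:
send_rows:
  targets:
    - {"fingers":0,"dx":-26,"dy":-4,"dz":-27,"spin":0}
    - {"fingers":0,"dx":-26,"dy":-4,"dz":-27,"spin":0}
    - {"fingers":0,"dx":-26,"dy":-4,"dz":-27,"spin":0}
    - {"fingers":0,"dx":-26,"dy":-4,"dz":-27,"spin":0}
    - {"fingers":0,"dx":-26,"dy":-4,"dz":-27,"spin":0}
    - {"fingers":0,"dx":-26,"dy":-4,"dz":-27,"spin":0}
    - {"fingers":0,"dx":-26,"dy":-4,"dz":-27,"spin":0}
    - {"spin":1}
    - {"spin":1}
    - {"spin":1}
    - {"spin":1}
    - {"spin":1}

```text
$.targets[7]: bad value
```

Request:
send_rows:
  targets:
    - {"spin":1}
    - {"spin":1}
    - {"spin":1}
    - {"spin":1}
    - {"spin":1}
    - {"spin":1}
    - {"spin":1.0}
    - {"spin":0.2}
    - {"spin":0}

```text
$.targets[0]: bad value
```

```bash
python3 - <<'E'
from h import *
go([.538,-.005,.30])
K,P,im,d,X=grab('wrist','pics/w1.png')
hsv=cv2.cvtColor(im,cv2.COLOR_RGB2HSV)
box=(np.abs(X[...,0]-.54)<.12)&(np.abs(X[...,1]-.0)<.16)&(X[...,2]>.15)&(X[...,2]<.28)&(d>0)
h,s=hsv[...,0],hsv[...,1]
for nm,m in (('red',((h<5)|(h>172))&(s>140)),('orange',(h>=7)&(h<25)&(s>140))):
    p=X[box&m]
    if len(p):
        zt=np.percentile(p[:,2],95); t=p[p[:,2]>zt-.003]
        print(nm,len(p),zt,t.mean(0).round(4),cv2.minEnclosingCircle((t[:,:2]*1000).astype(np.float32)))
b=(X[...,2]>.010)&(X[...,2]<.02)&(np.abs(X[...,0]-.54)<.1)&(np.abs(X[...,1])<.15);p=X[b]
print(cv2.minAreaRect((p[:,:2]*1000).astype(np.float32)))
c=(X[...,2]>.167)&(X[...,2]<.178)&(np.abs(X[...,0]-.54)<.12)&(X[...,1]>.06)&(X[...,1]<.16); p=X[c]
if len(p): print('coltop',p.mean(0))
for o in ('knob_top','post_top'):
    print([(r['conf'],r['centre']) for r in finder.spot_in('wrist',o)[:2]])
E
```

```text
t 2.4 pos [0.3681 0.2458 0.3707] F [ 0.46  0.64 -0.67] axes x [0.262 0.965 0.001] y [ 0.     0.001 -1.   ] z [-0.965  0.262 -0.   ] q [-0.94 -0.04  0.28  1.85  0.01  1.33  0.64]
tool mm [-197.6   70.6 -229.6]
((497.4956970214844, 8.448020935058594), (82.83885955810547, 225.97703552246094), 2.3163962364196777)
[(0.6, [115.4, 385.7])]
[]
```

View pics/w1.png

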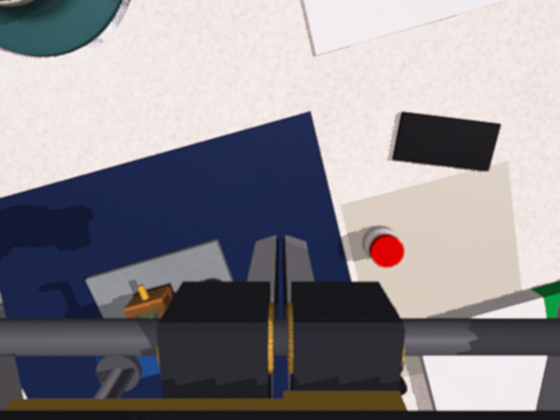

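The wrist picture came out before the move, because both move calls were refused for missing fields. It shows the fingers at about (280,250), and only the tool +z side is unobstructed. So I'll park on the -y side of the stand.

Request:
send_rows:
  targets:
    - {"fingers":0,"dx":-29,"dy":-4,"dz":-24,"spin":0}
    - {"fingers":0,"dx":-29,"dy":-4,"dz":-24,"spin":0}
    - {"fingers":0,"dx":-29,"dy":-4,"dz":-24,"spin":0}
    - {"fingers":0,"dx":-29,"dy":-4,"dz":-24,"spin":0}
    - {"fingers":0,"dx":-29,"dy":-4,"dz":-24,"spin":0}
    - {"fingers":0,"dx":-29,"dy":-4,"dz":-24,"spin":0}
    - {"fingers":0,"dx":-29,"dy":-4,"dz":-24,"spin":0}
    - {"fingers":0,"dx":-29,"dy":-4,"dz":-24,"spin":0}
    - {"fingers":0,"dx":-29,"dy":-4,"dz":-24,"spin":0}

```text
clock: 3.45
eef_pos: [0.5083, -0.0613, 0.4068]
tool_rot: [0.561, 0.43, -0.43, -0.561]
ft_force: [-0.0, 1.2, -0.2]
gripper_width: 0.0006
```

Request:
send_rows:
  targets:
    - {"fingers":0,"dx":0,"dy":0,"dz":0,"spin":1}
    - {"fingers":0,"dx":0,"dy":0,"dz":0,"spin":1}
    - {"fingers":0,"dx":0,"dy":0,"dz":0,"spin":1}
    - {"fingers":0,"dx":0,"dy":0,"dz":0,"spin":1}
    - {"fingers":0,"dx":0,"dy":0,"dz":0,"spin":1}
    - {"fingers":0,"dx":0,"dy":0,"dz":0,"spin":1}
    - {"fingers":0,"dx":0,"dy":0,"dz":0,"spin":1}
    - {"fingers":0,"dx":0,"dy":0,"dz":0,"spin":1}
    - {"fingers":0,"dx":0,"dy":0,"dz":0,"spin":1}
    - {"fingers":0,"dx":0,"dy":0,"dz":0,"spin":1}
    - {"fingers":0,"dx":0,"dy":0,"dz":0,"spin":1}
    - {"fingers":0,"dx":0,"dy":0,"dz":0,"spin":1}

```text
clock: 4.65
eef_pos: [0.5079, -0.0599, 0.4064]
tool_rot: [-0.707, -0.016, 0.016, 0.707]
ft_force: [-0.2, -0.9, -0.2]
gripper_width: 0.0006
```

Request:
send_rows:
  targets:
    - {"fingers":0,"dx":0,"dy":0,"dz":0,"spin":0.2}
    - {"fingers":0,"dx":0,"dy":0,"dz":0,"spin":0}
    - {"fingers":0,"dx":0,"dy":0,"dz":0,"spin":0}

```text
clock: 4.95
eef_pos: [0.5078, -0.0607, 0.4065]
tool_rot: [0.707, 0.011, -0.011, -0.707]
ft_force: [-0.5, -0.3, 0.1]
gripper_width: 0.0001
```

```bash
cat > look.py <<'E'
from h import *
import sys
go([.538,-.005,.30])
K,P,im,d,X=grab('wrist',sys.argv[1])
hsv=cv2.cvtColor(im,cv2.COLOR_RGB2HSV)
box=(np.abs(X[...,0]-.54)<.12)&(np.abs(X[...,1]-.0)<.16)&(X[...,2]>.15)&(X[...,2]<.28)&(d>0)
h,s=hsv[...,0],hsv[...,1]
for nm,m in (('red',((h<5)|(h>172))&(s>140)),('orange',(h>=7)&(h<25)&(s>140))):
    p=X[box&m]
    if len(p):
        zt=np.percentile(p[:,2],95); t=p[p[:,2]>zt-.004]
        print(nm,len(p),zt,t.mean(0).round(4),cv2.minEnclosingCircle((t[:,:2]*1000).astype(np.float32)))
c=(X[...,2]>.167)&(X[...,2]<.178)&(np.abs(X[...,0]-.54)<.12)&(X[...,1]>.06)&(X[...,1]<.16); p=X[c]
if len(p): print('coltop',p.mean(0))
E
python3 look.py pics/w2.png
```

```text
t 4.95 pos [ 0.5078 -0.0607  0.4065] F [-0.5  -0.27  0.07] axes x [ 1.     0.031 -0.   ] y [-0. -0. -1.] z [-0.031  1.    -0.   ] q [-0.65  0.1   0.78  1.66 -0.07  1.41  0.17]
tool mm [ 32.  106.5  54.7]
red 1383 0.26366807364782 [ 0.5367 -0.0028  0.2624] ((536.2493896484375, -2.8913509845733643), 17.791950225830078)
orange 144 0.20903318617152333 [ 0.4676 -0.0062  0.2079] ((467.4662780761719, -6.34744930267334), 5.795294284820557)
coltop [0.53433386 0.08843815 0.1691726 ]
```

View pics/w2.png

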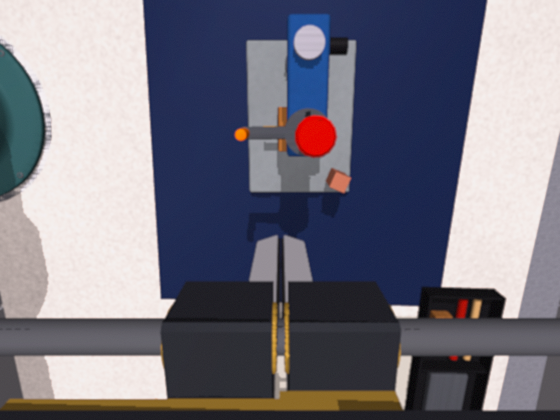

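Image w2 shows the knob at (316,136), the post at (241,134) and the column at (309,41), all clear. These agree with the earlier measurements, so I'll move above the knob.

Request:
send_rows:
  targets:
    - {"fingers":0,"dx":10,"dy":0,"dz":19,"spin":0}
    - {"fingers":0,"dx":10,"dy":0,"dz":19,"spin":0}
    - {"fingers":0,"dx":10,"dy":0,"dz":18.5,"spin":0}
    - {"fingers":0,"dx":0,"dy":25,"dz":0,"spin":0}
    - {"fingers":0,"dx":0,"dy":25,"dz":0,"spin":0}
    - {"fingers":0,"dx":0,"dy":25,"dz":0,"spin":0}
    - {"fingers":0,"dx":0,"dy":25,"dz":0,"spin":0}
    - {"fingers":0,"dx":0,"dy":8,"dz":0,"spin":0}
    - {"fingers":0,"dx":0,"dy":0,"dz":0,"spin":0}
    - {"fingers":0,"dx":0,"dy":0,"dz":0,"spin":0}

```text
clock: 6.0
eef_pos: [0.5367, -0.0033, 0.2994]
tool_rot: [0.707, 0.011, -0.01, -0.707]
ft_force: [-0.1, -0.1, -0.2]
gripper_width: 0.0003
```

```bash
python3 - <<'E'
from h import *
go([.5365,-.003,.2875])
E
```

```text
t 6.0 pos [ 0.5367 -0.0033  0.2994] F [-0.11 -0.06 -0.19] axes x [1.    0.029 0.001] y [ 0.001 -0.    -1.   ] z [-0.029  1.    -0.   ] q [-0.67  0.24  0.74  1.77 -0.17  1.2   0.14]
tool mm [-0.2 11.9  0.4]
```

Request:
send_rows:
  targets:
    - {"fingers":0,"dx":0,"dy":4,"dz":0,"spin":0}
    - {"fingers":0,"dx":0,"dy":3,"dz":0,"spin":0}
    - {"fingers":0,"dx":0,"dy":2,"dz":0,"spin":0}
    - {"fingers":0,"dx":0,"dy":1,"dz":0,"spin":0}
    - {"fingers":0,"dx":0,"dy":1,"dz":0,"spin":0}
    - {"fingers":0,"dx":0,"dy":1,"dz":0,"spin":0}
    - {"fingers":0,"dx":0,"dy":1,"dz":0,"spin":0}
    - {"fingers":0,"dx":0,"dy":1,"dz":0,"spin":0}
    - {"fingers":0,"dx":0,"dy":1,"dz":0,"spin":0}

```text
clock: 6.9
eef_pos: [0.5361, -0.0037, 0.2835]
tool_rot: [0.707, 0.01, -0.01, -0.707]
ft_force: [-1.2, 0.5, 2.0]
gripper_width: 0.0005
```

Request:
send_rows:
  targets:
    - {"fingers":0,"dx":0,"dy":1.5,"dz":0,"spin":0}
    - {"fingers":0,"dx":0,"dy":1.5,"dz":0,"spin":0}
    - {"fingers":0,"dx":0,"dy":1.5,"dz":0,"spin":0}
    - {"fingers":0,"dx":0,"dy":1.5,"dz":0,"spin":0}
    - {"fingers":0,"dx":0,"dy":1.5,"dz":0,"spin":0}
    - {"fingers":0,"dx":0,"dy":1,"dz":0,"spin":0}
    - {"fingers":0,"dx":0,"dy":0.5,"dz":0,"spin":0}

```text
clock: 7.6
eef_pos: [0.5361, -0.0037, 0.2744]
tool_rot: [0.707, 0.01, -0.01, -0.707]
ft_force: [-1.3, 1.2, 2.5]
gripper_width: 0.0004
```

Request:
send_rows:
  targets:
    - {"fingers":0,"dx":0,"dy":0.5,"dz":0,"spin":0}
    - {"fingers":0,"dx":0,"dy":0.5,"dz":0,"spin":0}
    - {"fingers":0,"dx":0,"dy":0.5,"dz":0,"spin":0}

```text
clock: 7.9
eef_pos: [0.5361, -0.0037, 0.273]
tool_rot: [0.707, 0.01, -0.01, -0.707]
ft_force: [-1.5, 0.9, 2.2]
gripper_width: 0.0004
```

Request:
send_rows:
  targets:
    - {"fingers":0,"dx":0,"dy":0.5,"dz":0,"spin":0}
    - {"fingers":0,"dx":0,"dy":0.5,"dz":0,"spin":0}

```text
clock: 8.1
eef_pos: [0.5361, -0.0037, 0.272]
tool_rot: [0.707, 0.01, -0.01, -0.707]
ft_force: [-1.1, 1.8, 2.9]
gripper_width: 0.0006
```

Request:
send_rows:
  targets:
    - {"fingers":0,"dx":0,"dy":0.5,"dz":0,"spin":0}
    - {"fingers":0,"dx":0,"dy":0.5,"dz":0,"spin":0}
    - {"fingers":0,"dx":0,"dy":0.5,"dz":0,"spin":0}

```text
clock: 8.4
eef_pos: [0.5361, -0.0037, 0.2705]
tool_rot: [0.707, 0.01, -0.01, -0.707]
ft_force: [-0.7, 0.5, 2.3]
gripper_width: 0.0001
```

Request:
send_rows:
  targets:
    - {"fingers":0,"dx":0,"dy":0.5,"dz":0,"spin":0}
    - {"fingers":0,"dx":0,"dy":0.5,"dz":0,"spin":0}
    - {"fingers":0,"dx":0,"dy":0.5,"dz":0,"spin":0}

```text
clock: 8.7
eef_pos: [0.5361, -0.0037, 0.269]
tool_rot: [0.707, 0.01, -0.01, -0.707]
ft_force: [-0.2, 0.5, 1.8]
gripper_width: 0.0006
```

Request:
send_rows:
  targets:
    - {"fingers":0,"dx":0,"dy":0.5,"dz":0,"spin":0}
    - {"fingers":0,"dx":0,"dy":0.5,"dz":0,"spin":0}
    - {"fingers":0,"dx":0,"dy":0.5,"dz":0,"spin":0}

```text
clock: 9.0
eef_pos: [0.5361, -0.0037, 0.2675]
tool_rot: [0.707, 0.01, -0.01, -0.707]
ft_force: [-0.1, 1.7, 2.0]
gripper_width: 0.0006
```

Request:
send_rows:
  targets:
    - {"fingers":0,"dx":0,"dy":0.5,"dz":0,"spin":0}
    - {"fingers":0,"dx":0,"dy":0.5,"dz":0,"spin":0}
    - {"fingers":0,"dx":0,"dy":0.5,"dz":0,"spin":0}

```text
clock: 9.3
eef_pos: [0.5361, -0.0037, 0.266]
tool_rot: [0.707, 0.01, -0.01, -0.707]
ft_force: [-1.0, 0.1, 2.9]
gripper_width: 0.0004
```

Request:
send_rows:
  targets:
    - {"fingers":0,"dx":0,"dy":0.5,"dz":0,"spin":0}
    - {"fingers":0,"dx":0,"dy":0.5,"dz":0,"spin":0}
    - {"fingers":0,"dx":0,"dy":0.5,"dz":0,"spin":0}

```text
clock: 9.6
eef_pos: [0.5361, -0.0037, 0.2645]
tool_rot: [0.707, 0.01, -0.01, -0.707]
ft_force: [-0.8, 2.3, 2.2]
gripper_width: 0.0004
```

Request:
send_rows:
  targets:
    - {"fingers":0,"dx":0,"dy":0.5,"dz":0,"spin":0}
    - {"fingers":0,"dx":0,"dy":0.5,"dz":0,"spin":0}
    - {"fingers":0,"dx":0,"dy":0.5,"dz":0,"spin":0}

```text
clock: 9.9
eef_pos: [0.5361, -0.0037, 0.2629]
tool_rot: [0.707, 0.01, -0.01, -0.707]
ft_force: [-0.8, 1.6, 2.7]
gripper_width: 0.0004
```

Request:
send_rows:
  targets:
    - {"fingers":0,"dx":0,"dy":0.5,"dz":0,"spin":0}
    - {"fingers":0,"dx":0,"dy":0.5,"dz":0,"spin":0}
    - {"fingers":0,"dx":0,"dy":0.5,"dz":0,"spin":0}

```text
clock: 10.2
eef_pos: [0.5361, -0.0037, 0.2614]
tool_rot: [0.707, 0.01, -0.01, -0.707]
ft_force: [-1.4, 0.7, 2.5]
gripper_width: 0.0004
```

Request:
send_rows:
  targets:
    - {"fingers":0,"dx":0,"dy":0.5,"dz":0,"spin":0}
    - {"fingers":0,"dx":0,"dy":0.5,"dz":0,"spin":0}
    - {"fingers":0,"dx":0,"dy":0.5,"dz":0,"spin":0}

```text
clock: 10.5
eef_pos: [0.5361, -0.0037, 0.2599]
tool_rot: [0.707, 0.01, -0.01, -0.707]
ft_force: [-0.1, 1.5, 3.1]
gripper_width: 0.0007
```

Request:
send_rows:
  targets:
    - {"fingers":0,"dx":0,"dy":0.5,"dz":0,"spin":0}
    - {"fingers":0,"dx":0,"dy":0.5,"dz":0,"spin":0}

```text
clock: 10.7
eef_pos: [0.5361, -0.0037, 0.2589]
tool_rot: [0.707, 0.01, -0.01, -0.707]
ft_force: [-0.1, 0.9, 2.3]
gripper_width: 0.0002
```

Request:
send_rows:
  targets:
    - {"fingers":0,"dx":0,"dy":0.5,"dz":0,"spin":0}
    - {"fingers":0,"dx":0,"dy":0.5,"dz":0,"spin":0}
    - {"fingers":0,"dx":0,"dy":0.5,"dz":0,"spin":0}

```text
clock: 11.0
eef_pos: [0.5361, -0.0037, 0.2574]
tool_rot: [0.707, 0.01, -0.01, -0.707]
ft_force: [-1.8, 1.9, 2.1]
gripper_width: 0.0004
```

Request:
send_rows:
  targets:
    - {"fingers":0,"dx":0,"dy":0.5,"dz":0,"spin":0}
    - {"fingers":0,"dx":0,"dy":0.5,"dz":0,"spin":0}
    - {"fingers":0,"dx":0,"dy":0.5,"dz":0,"spin":0}

```text
clock: 11.3
eef_pos: [0.5361, -0.0037, 0.256]
tool_rot: [0.707, 0.01, -0.01, -0.707]
ft_force: [0.1, 0.5, 2.5]
gripper_width: 0.0004
```

Request:
send_rows:
  targets:
    - {"fingers":0,"dx":0,"dy":0.5,"dz":0,"spin":0}
    - {"fingers":0,"dx":0,"dy":0.5,"dz":0,"spin":0}
    - {"fingers":0,"dx":0,"dy":0.5,"dz":0,"spin":0}

```text
clock: 11.6
eef_pos: [0.5361, -0.0037, 0.2545]
tool_rot: [0.707, 0.01, -0.01, -0.707]
ft_force: [-0.8, 0.7, 2.5]
gripper_width: 0.0004
```

Request:
send_rows:
  targets:
    - {"fingers":0,"dx":0,"dy":0.5,"dz":0,"spin":0}
    - {"fingers":0,"dx":0,"dy":0.5,"dz":0,"spin":0}
    - {"fingers":0,"dx":0,"dy":0.5,"dz":0,"spin":0}

```text
clock: 11.9
eef_pos: [0.5361, -0.0037, 0.253]
tool_rot: [0.707, 0.01, -0.01, -0.707]
ft_force: [-0.6, 0.7, 2.7]
gripper_width: 0.0004
```

Request:
send_rows:
  targets:
    - {"fingers":0,"dx":0,"dy":0.5,"dz":0,"spin":0}
    - {"fingers":0,"dx":0,"dy":0.5,"dz":0,"spin":0}
    - {"fingers":0,"dx":0,"dy":0.5,"dz":0,"spin":0}

```text
clock: 12.2
eef_pos: [0.5361, -0.0037, 0.2515]
tool_rot: [0.707, 0.01, -0.01, -0.707]
ft_force: [-0.5, 0.3, 2.8]
gripper_width: 0.0007
```

Request:
send_rows:
  targets:
    - {"fingers":0,"dx":0,"dy":0.5,"dz":0,"spin":0}
    - {"fingers":0,"dx":0,"dy":0.5,"dz":0,"spin":0}
    - {"fingers":0,"dx":0,"dy":0.5,"dz":0,"spin":0}

```text
clock: 12.5
eef_pos: [0.5361, -0.0037, 0.2499]
tool_rot: [0.707, 0.01, -0.01, -0.707]
ft_force: [-0.2, 1.3, 2.1]
gripper_width: 0.0007
```

Request:
send_rows:
  targets:
    - {"fingers":0,"dx":0,"dy":0.5,"dz":0,"spin":0}
    - {"fingers":0,"dx":0,"dy":0.5,"dz":0,"spin":0}
    - {"fingers":0,"dx":0,"dy":0.5,"dz":0,"spin":0}

```text
clock: 12.8
eef_pos: [0.5361, -0.0037, 0.2486]
tool_rot: [-0.707, -0.01, 0.01, 0.707]
ft_force: [-1.8, 1.9, 6.1]
gripper_width: 0.0007
```

Request:
send_rows:
  targets:
    - {"fingers":0,"dx":0,"dy":0,"dz":0,"spin":0}

```text
clock: 12.9
eef_pos: [0.5361, -0.0037, 0.2485]
tool_rot: [0.707, 0.01, -0.01, -0.707]
ft_force: [-1.1, 0.7, 4.1]
gripper_width: 0.0003
```

Request:
send_rows:
  targets:
    - {"fingers":0,"dx":0,"dy":0,"dz":0,"spin":0}

```text
clock: 13.0
eef_pos: [0.5361, -0.0037, 0.2485]
tool_rot: [0.707, 0.01, -0.01, -0.707]
ft_force: [-1.6, 1.3, 4.1]
gripper_width: 0.0005
```

Request:
send_rows:
  targets:
    - {"fingers":0,"dx":0,"dy":0,"dz":0,"spin":0}

```text
clock: 13.1
eef_pos: [0.5361, -0.0037, 0.2485]
tool_rot: [0.707, 0.01, -0.01, -0.707]
ft_force: [-1.5, 1.3, 3.9]
gripper_width: 0.0003
```

Request:
send_rows:
  targets:
    - {"fingers":0,"dx":0,"dy":0.3,"dz":0,"spin":0}

```text
clock: 13.2
eef_pos: [0.5361, -0.0037, 0.2483]
tool_rot: [0.707, 0.01, -0.01, -0.707]
ft_force: [-2.7, 0.3, 6.4]
gripper_width: 0.0004
```

Request:
send_rows:
  targets:
    - {"fingers":0,"dx":0,"dy":0,"dz":0,"spin":0}

```text
clock: 13.3
eef_pos: [0.5361, -0.0037, 0.2483]
tool_rot: [0.707, 0.01, -0.01, -0.707]
ft_force: [-1.4, 1.9, 4.6]
gripper_width: 0.0007
```

The foot met the stone at about 0.2495 m TCP height, and the force while moving implies roughly 4 N on it. I'll retract and go round to the +y side of the post.

Request:
send_rows:
  targets:
    - {"fingers":0,"dx":0,"dy":-2,"dz":0,"spin":0}
    - {"fingers":0,"dx":0,"dy":-8,"dz":0,"spin":0}
    - {"fingers":0,"dx":0,"dy":-15,"dz":0,"spin":0}
    - {"fingers":0,"dx":0,"dy":-15,"dz":0,"spin":0}
    - {"fingers":0,"dx":-23,"dy":0,"dz":7,"spin":0}
    - {"fingers":0,"dx":-23,"dy":0,"dz":7,"spin":0}
    - {"fingers":0,"dx":-23,"dy":0,"dz":7,"spin":0}
    - {"fingers":0,"dx":0,"dy":0,"dz":0,"spin":0}

```text
clock: 14.1
eef_pos: [0.4648, 0.0159, 0.2887]
tool_rot: [-0.706, -0.01, 0.01, 0.708]
ft_force: [0.7, -0.2, 0.4]
gripper_width: 0.0003
```

```bash
python3 - <<'E'
from h import *
go([.467,.0145,.205])
K,P,im,d,X=grab('side')
K,P,im,d,X=grab('scene')
hsv=cv2.cvtColor(im,cv2.COLOR_RGB2HSV);h,s=hsv[...,0],hsv[...,1]
box=(np.abs(X[...,0]-.54)<.04)&(np.abs(X[...,1])<.04)&(X[...,2]>.18)&(d>0)
p=X[box&((h<5)|(h>172))&(s>140)]; print(np.percentile(p[:,2],[50,90,97]))
E
```

```text
t 14.1 pos [0.4648 0.0159 0.2887] F [ 0.7  -0.23  0.42] axes x [1.    0.029 0.   ] y [ 0.     0.002 -1.   ] z [-0.029  1.     0.002] q [-0.79  0.07  0.73  1.94 -0.05  1.15 -0.01]
tool mm [ 2.1 83.7 -1.6]
[0.22090181 0.22385616 0.22484191]
```

Request:
send_rows:
  targets:
    - {"fingers":0,"dx":2,"dy":14,"dz":1,"spin":0}
    - {"fingers":0,"dx":0,"dy":14,"dz":0,"spin":0}
    - {"fingers":0,"dx":0,"dy":14,"dz":0,"spin":0}
    - {"fingers":0,"dx":0,"dy":14,"dz":0,"spin":0}
    - {"fingers":0,"dx":0,"dy":14,"dz":0,"spin":0}
    - {"fingers":0,"dx":0,"dy":13,"dz":0,"spin":0}
    - {"fingers":0,"dx":0,"dy":0,"dz":0,"spin":0}
    - {"fingers":0,"dx":0,"dy":0,"dz":0,"spin":0}

```text
clock: 15.0
eef_pos: [0.4689, 0.0161, 0.2053]
tool_rot: [0.707, 0.01, -0.01, -0.707]
ft_force: [0.4, -0.5, -0.4]
gripper_width: 0.0003
```

```bash
python3 - <<'E'
from h import *
go([.467,.0145,.205])
c=np.array([.5363,-.0035])
s=telemetry.observe(); r=s['eef_pos'][:2]-c; print(np.hypot(*r)*1000, np.degrees(np.arctan2(-r[1],-r[0])))
E
```

```text
t 15.0 pos [0.4689 0.0161 0.2053] F [ 0.42 -0.48 -0.38] axes x [ 1.     0.028 -0.   ] y [-0.    -0.001 -1.   ] z [-0.028  1.    -0.001] q [-0.74  0.2   0.72  2.03 -0.16  0.96  0.09]
tool mm [-1.9  0.4 -1.5]
70.2384287471603 -16.203544703645996
```

Request:
send_rows:
  targets:
    - {"fingers":0,"dx":-3,"dy":0,"dz":-2.5,"spin":0}
    - {"fingers":0,"dx":0,"dy":0,"dz":-2.5,"spin":0}
    - {"fingers":0,"dx":0,"dy":0,"dz":-2.5,"spin":0}
    - {"fingers":0,"dx":0,"dy":0,"dz":0,"spin":0}

```text
clock: 15.4
eef_pos: [0.4659, 0.0086, 0.2055]
tool_rot: [-0.707, -0.01, 0.01, 0.707]
ft_force: [-0.2, 0.1, 0.6]
gripper_width: 0.0002
```

Request:
send_rows:
  targets:
    - {"fingers":0,"dx":-0.6,"dy":0,"dz":-3.7,"spin":-0.5}
    - {"fingers":0,"dx":-0.6,"dy":0,"dz":-3.7,"spin":-0.5}
    - {"fingers":0,"dx":-0.6,"dy":0,"dz":-3.7,"spin":-0.5}
    - {"fingers":0,"dx":-0.6,"dy":0,"dz":-3.7,"spin":-0.5}
    - {"fingers":0,"dx":-0.6,"dy":0,"dz":-3.7,"spin":-0.5}
    - {"fingers":0,"dx":-0.6,"dy":0,"dz":-3.7,"spin":-0.5}
    - {"fingers":0,"dx":-0.6,"dy":0,"dz":-3.7,"spin":-0.5}
    - {"fingers":0,"dx":-0.6,"dy":0,"dz":-3.7,"spin":-0.5}
    - {"fingers":0,"dx":-0.6,"dy":0,"dz":-3.7,"spin":-0.5}
    - {"fingers":0,"dx":-0.6,"dy":0,"dz":-3.7,"spin":-0.5}

```text
clock: 16.4
eef_pos: [0.4693, -0.0279, 0.2052]
tool_rot: [-0.68, -0.193, 0.194, 0.68]
ft_force: [-3.8, 3.9, 2.6]
gripper_width: 0.0004
```

```bash
cat > pol.py <<'E'
from h import *
s=telemetry.observe(); A=R.from_quat(s['tool_rot']).as_matrix(); c=np.array([.5363,-.0035,s['eef_pos'][2]])
q=A.T@(s['eef_pos']-c)*1000; print('t',s['clock'],'tool rel axis',q.round(1),'heading',np.degrees(np.arctan2(A[1,0],A[0,0])).round(1),'F tool',(A.T@s['ft_force']).round(2),'q',s['joint_positions'].round(2),'z',s['eef_pos'][2].round(4))
E
python3 pol.py
```

```text
t 16.4 tool rel axis [-69.8   0.   14.6] heading 31.8 F tool [-1.18 -2.64  5.28] q [-0.6   0.2   0.67  2.03 -0.15  0.96  0.7 ] z 0.2052
```

Request:
send_rows:
  targets:
    - {"fingers":0,"dx":-0.6,"dy":0,"dz":-3.7,"spin":-0.5}
    - {"fingers":0,"dx":-0.6,"dy":0,"dz":-3.7,"spin":-0.5}
    - {"fingers":0,"dx":-0.6,"dy":0,"dz":-3.7,"spin":-0.5}
    - {"fingers":0,"dx":-0.6,"dy":0,"dz":-3.7,"spin":-0.5}
    - {"fingers":0,"dx":-0.6,"dy":0,"dz":-3.7,"spin":-0.5}
    - {"fingers":0,"dx":-0.6,"dy":0,"dz":-3.7,"spin":-0.5}
    - {"fingers":0,"dx":-0.6,"dy":0,"dz":-3.7,"spin":-0.5}
    - {"fingers":0,"dx":-0.6,"dy":0,"dz":-3.7,"spin":-0.5}
    - {"fingers":0,"dx":-0.6,"dy":0,"dz":-3.7,"spin":-0.5}
    - {"fingers":0,"dx":-0.6,"dy":0,"dz":-3.7,"spin":-0.5}
    - {"fingers":0,"dx":-0.6,"dy":0,"dz":-3.7,"spin":-0.5}

```text
clock: 17.5
eef_pos: [0.4939, -0.0605, 0.2052]
tool_rot: [-0.597, -0.378, 0.379, 0.597]
ft_force: [-4.1, -0.4, 2.5]
gripper_width: 0.0002
```

```bash
python3 pol.py
```

```text
t 17.5 tool rel axis [-69.7   0.   14. ] heading 64.7 F tool [-2.09 -2.49  3.5 ] q [-0.45  0.25  0.59  1.97 -0.16  0.98  1.35] z 0.2052
```

Request:
send_rows:
  targets:
    - {"fingers":0,"dx":-0.3,"dy":0,"dz":-1.85,"spin":-0.25}
    - {"fingers":0,"dx":-0.3,"dy":0,"dz":-1.85,"spin":-0.25}
    - {"fingers":0,"dx":-0.3,"dy":0,"dz":-1.85,"spin":-0.25}
    - {"fingers":0,"dx":-0.3,"dy":0,"dz":-1.85,"spin":-0.25}

```text
clock: 17.9
eef_pos: [0.5005, -0.0645, 0.2052]
tool_rot: [0.577, 0.409, -0.409, -0.577]
ft_force: [-4.7, -1.6, 3.0]
gripper_width: 0.0006
```

```bash
python3 pol.py
```

```text
t 17.9 tool rel axis [-69.4   0.   13.6] heading 70.7 F tool [-3.08 -3.05  3.88] q [-0.42  0.26  0.57  1.95 -0.17  0.98  1.46] z 0.2052
```

Request:
send_rows:
  targets:
    - {"fingers":0,"dx":-0.3,"dy":0,"dz":-1.85,"spin":-0.25}
    - {"fingers":0,"dx":-0.3,"dy":0,"dz":-1.85,"spin":-0.25}

```text
clock: 18.1
eef_pos: [0.5038, -0.0663, 0.2052]
tool_rot: [-0.566, -0.424, 0.424, 0.566]
ft_force: [-5.2, -2.5, 2.8]
gripper_width: 0.0006
```

```bash
python3 pol.py
```

```text
t 18.1 tool rel axis [-69.3   0.   13.6] heading 73.7 F tool [-3.88 -2.79  4.3 ] q [-0.41  0.26  0.56  1.94 -0.17  0.98  1.52] z 0.2052
```

Request:
send_rows:
  targets:
    - {"fingers":0,"dx":-0.3,"dy":0,"dz":-1.85,"spin":-0.25}
    - {"fingers":0,"dx":-0.3,"dy":0,"dz":-1.85,"spin":-0.25}

```text
clock: 18.3
eef_pos: [0.5072, -0.0678, 0.2051]
tool_rot: [-0.554, -0.439, 0.439, 0.555]
ft_force: [-5.2, -1.6, 4.3]
gripper_width: 0.0005
```

```bash
python3 pol.py
```

```text
t 18.3 tool rel axis [-69.3   0.   13.6] heading 76.7 F tool [-2.75 -4.26  4.71] q [-0.4   0.27  0.55  1.93 -0.17  0.98  1.57] z 0.2051
```

Request:
send_rows:
  targets:
    - {"fingers":0,"dx":-0.3,"dy":0,"dz":-1.85,"spin":-0.25}
    - {"fingers":0,"dx":-0.3,"dy":0,"dz":-1.85,"spin":-0.25}

```text
clock: 18.5
eef_pos: [0.5105, -0.0692, 0.2051]
tool_rot: [-0.543, -0.453, 0.453, 0.543]
ft_force: [-7.2, -0.9, 4.5]
gripper_width: 0.0005
```

```bash
python3 pol.py
```

```text
t 18.5 tool rel axis [-69.3   0.   13.6] heading 79.7 F tool [-2.13 -4.53  6.89] q [-0.38  0.28  0.54  1.93 -0.17  0.98  1.63] z 0.2051
```

Request:
send_rows:
  targets:
    - {"fingers":0,"dx":-0.3,"dy":0,"dz":-1.85,"spin":-0.25}

```text
clock: 18.6
eef_pos: [0.5123, -0.0699, 0.2051]
tool_rot: [-0.537, -0.46, 0.46, 0.537]
ft_force: [-7.2, -1.5, 4.5]
gripper_width: 0.0004
```

```bash
python3 pol.py
```

```text
t 18.6 tool rel axis [-69.3   0.   13.6] heading 81.2 F tool [-2.61 -4.54  6.93] q [-0.38  0.28  0.54  1.92 -0.17  0.99  1.65] z 0.2051
```

Request:
send_rows:
  targets:
    - {"fingers":0,"dx":-0.3,"dy":0,"dz":-1.85,"spin":-0.25}
    - {"fingers":0,"dx":-0.15,"dy":0,"dz":-0.9,"spin":-0.13}

```text
clock: 18.8
eef_pos: [0.5148, -0.0708, 0.2051]
tool_rot: [-0.527, -0.471, 0.471, 0.528]
ft_force: [-8.9, -1.6, 5.3]
gripper_width: 0.0007
```

```bash
python3 pol.py
```

```text
t 18.8 tool rel axis [-69.3   0.   13.7] heading 83.5 F tool [-2.59 -5.24  8.7 ] q [-0.37  0.28  0.53  1.91 -0.17  0.99  1.69] z 0.2051
```

Request:
send_rows:
  targets:
    - {"fingers":0,"dx":-0.3,"dy":0,"dz":-1.85,"spin":-0.25}

```text
clock: 18.9
eef_pos: [0.5165, -0.0713, 0.2051]
tool_rot: [-0.521, -0.477, 0.478, 0.522]
ft_force: [-9.2, -2.3, 5.2]
gripper_width: 0.0003
```

```bash
python3 pol.py
```

```text
t 18.9 tool rel axis [-69.3   0.   13.8] heading 85.0 F tool [-3.12 -5.19  8.96] q [-0.36  0.29  0.52  1.91 -0.17  0.99  1.72] z 0.2051
```

Request:
send_rows:
  targets:
    - {"fingers":0,"dx":-0.3,"dy":0,"dz":-1.85,"spin":-0.25}

```text
clock: 19.0
eef_pos: [0.5183, -0.0718, 0.2051]
tool_rot: [-0.515, -0.484, 0.485, 0.515]
ft_force: [-10.2, -2.1, 5.2]
gripper_width: 0.0004
```

Request:
send_rows:
  targets:
    - {"fingers":0,"dx":0,"dy":0,"dz":0,"spin":0}

```text
clock: 19.1
eef_pos: [0.5184, -0.0718, 0.2051]
tool_rot: [-0.515, -0.484, 0.485, 0.515]
ft_force: [-7.2, -1.2, 4.1]
gripper_width: 0.0005
```

```bash
python3 pol.py
```

```text
t 19.1 tool rel axis [-69.3   0.   13.6] heading 86.5 F tool [-1.61 -4.13  7.12] q [-0.36  0.29  0.52  1.91 -0.17  0.99  1.75] z 0.2051
```

Request:
send_rows:
  targets:
    - {"fingers":0,"dx":-0.3,"dy":0,"dz":-1.85,"spin":-0.25}
    - {"fingers":0,"dx":-0.2,"dy":0,"dz":-1.2,"spin":-0.17}

```text
clock: 19.3
eef_pos: [0.5212, -0.0725, 0.2051]
tool_rot: [-0.504, -0.495, 0.496, 0.505]
ft_force: [-10.3, -3.2, 5.9]
gripper_width: 0.0004
```

Request:
send_rows:
  targets:
    - {"fingers":0,"dx":0,"dy":0,"dz":0,"spin":0}

```text
clock: 19.4
eef_pos: [0.5213, -0.0726, 0.2051]
tool_rot: [-0.504, -0.495, 0.496, 0.505]
ft_force: [-10.1, -1.2, 5.5]
gripper_width: 0.0005
```

```bash
python3 pol.py
```

```text
t 19.4 tool rel axis [-69.3   0.   13.8] heading 89.0 F tool [-1.37 -5.52 10.06] q [-0.35  0.3   0.51  1.9  -0.17  0.99  1.79] z 0.2051
```

The held push is about 10 N at 1.52 rad, which counts as firm. I'll back off slowly and check.

Request:
send_rows:
  targets:
    - {"fingers":0,"dx":0,"dy":0,"dz":2,"spin":0}
    - {"fingers":0,"dx":0,"dy":0,"dz":6,"spin":0}
    - {"fingers":0,"dx":0,"dy":0,"dz":12,"spin":0}
    - {"fingers":0,"dx":0,"dy":-15,"dz":0,"spin":0}
    - {"fingers":0,"dx":0,"dy":-30,"dz":0,"spin":0}
    - {"fingers":0,"dx":0,"dy":-40,"dz":0,"spin":0}
    - {"fingers":0,"dx":-20,"dy":-40,"dz":20,"spin":0}
    - {"fingers":0,"dx":-40,"dy":-40,"dz":0,"spin":0}
    - {"fingers":0,"dx":-40,"dy":0,"dz":0,"spin":0}
    - {"fingers":0,"dx":-40,"dy":0,"dz":0,"spin":0}
    - {"fingers":0,"dx":0,"dy":0,"dz":0,"spin":0}

```text
clock: 20.5
eef_pos: [0.4777, -0.2113, 0.3659]
tool_rot: [0.507, 0.494, -0.494, -0.505]
ft_force: [-0.1, 0.3, 0.6]
gripper_width: 0.0003
```

```bash
python3 - <<'E'
from h import *
go([.538,-.005,.40])
ims=[]
for n in ('scene','side'):
    K,P,im,d,X=grab(n)
    hsv=cv2.cvtColor(im,cv2.COLOR_RGB2HSV);h,s=hsv[...,0],hsv[...,1]
    box=(np.abs(X[...,0]-.54)<.1)&(np.abs(X[...,1])<.1)&(X[...,2]>.165)&(X[...,2]<.28)&(d>0)
    for nm,m in (('red',((h<5)|(h>172))&(s>140)),('orange',(h>=7)&(h<25)&(s>140))):
        p=X[box&m]
        if len(p):
            t=p[p[:,2]>np.percentile(p[:,2],95)-.006]; e=(t.min(0)+t.max(0))/2
            print(n,nm,len(p),np.percentile(p[:,2],95).round(4),e.round(4),'ang',np.arctan2(-(e[1]+.0035),-(e[0]-.5363)).round(3))
    u=(R.from_matrix(P[:3,:3]).inv().apply(np.array([.54,0,.12])-P[:3,3])); c=(K@u/u[2])[:2].astype(int)
    ims.append(cv2.resize(im[max(c[1]-70,0):c[1]+70,c[0]-70:c[0]+70],(400,400),interpolation=cv2.INTER_CUBIC))
cv2.imwrite('pics/end.png',np.hstack(ims)[:,:,::-1])
E
```

```text
t 20.5 pos [ 0.4777 -0.2113  0.3659] F [-0.15  0.31  0.6 ] axes x [ 0.025  1.    -0.001] y [ 0.001 -0.001 -1.   ] z [-1.     0.025 -0.001] q [-0.23  0.14  0.66  1.7  -0.09  1.33  2.  ]
tool mm [207.7 -34.3 -55.3]
scene red 131 0.2246 [ 0.5385 -0.0019  0.2222] ang -2.514
scene orange 49 0.209 [ 0.529  -0.0717  0.2076] ang 1.464
side red 111 0.2246 [ 0.5359 -0.0082  0.222 ] ang 1.479
side orange 64 0.209 [ 0.5271 -0.075   0.2073] ang 1.442
```

View pics/end.png

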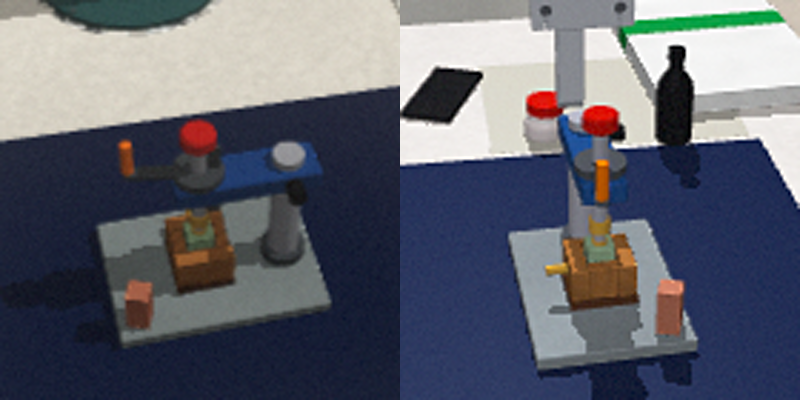

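The close-ups show the foot on the green stone, near (198,222) on the left and (600,232) on the right, and the lever swung round to -y. The knob height hasn't changed and the bystanders are where they were. The lever's seen angle is about 1.43 rad relative to the stand. That fits the force starting to rise at 1.2 once a constant finger-thickness offset is allowed for, so it hasn't sprung back. I'm handing it in.

```bash
python3 -c "
from h import *
print(arm.sign_off())"
```

```text
the job is handed in; nothing more can be done
None
```

The depth stop is down with its foot resting on the seal stone, and the clamp lever is swung round and firm. I handed the job in at about 20.6 s of the 54 s allowed.

- **Stop:** I pushed the knob down about 39 mm with closed fingertips. Force stayed at 2–3 N until the foot met the stone, then rose to 6.4 N at the end of the push. Less the sliding friction, that puts about 4 N on the stone.
- **Lever:** I pushed the post round its arc, using about 4–5 N for the free swing. Resistance rose to about 10 N held, and then I backed off.
- **Last checks:** Both cameras show the foot on the stone. The knob top is at about 0.224 m, unchanged by the clamping within the 1–2 mm the cameras can resolve. The robot is clear, and the nearby objects in view look undisturbed.
- **One disagreement:** The tool pose put the lever at about 1.52 rad, but the cameras put it at about 1.43 rad. I took the difference as the finger being thicker than I assumed, because the force also began to rise about that much later than expected. I did not touch the lever again to rule out a slight spring-back.

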